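# Sort servos and wheels into their trays

### The job

Sort the loose model-aircraft parts into the two plywood trays: lay the two wheels from the bench flat in the tray that already holds a wheel, and stand both loose servos (one of them was put in the wheel tray by mistake) upright in the other tray. There the servos must make one neat straight row with the servo already in it: square to it, side by side with their ends level, and no more than 30 mm of space between neighbours. Do not shift the part that is already in its right place in each tray, and leave everything else on the bench alone.

Things in the scene. Friction and masses are not known exactly. Their poses are not given: they have to be found in the camera images.
- servo_tray: shallow plywood tray fixed to the bench, 160 mm (x) by 200 mm (y) outside, walls 4 mm thick and 15 mm high, flat floor 4 mm thick. Origin: centre of its underside on the bench; z up. The two trays look alike and may stand on either side: this is the one that holds only a servo.
- wheel_tray: shallow plywood tray fixed to the bench, 160 mm (x) by 200 mm (y) outside, walls 4 mm thick and 15 mm high, flat floor 4 mm thick. Origin: centre of its underside on the bench; z up. The two trays look alike and may stand on either side: this is the one that holds a wheel and, at the start, the misplaced servo.
- servo_first_mid (a point): already in the servo tray, near that tray's +y end and nearly square to it; it stays, the row is made beside it: servo, 40 x 20 mm, 37 mm tall, standing shaft up; two ears make it 54 mm long over all in x (ears 18 wide, 4 thick, 26 to 30 mm above its base); white horn on top up to 42 mm; 45 g nominal. This point: on its centre line, 20 mm above its base; x = long axis, z up.
- servo_a_mid (a point): loose servo on the bench: servo, 40 x 20 mm, 37 mm tall, standing shaft up; two ears make it 54 mm long over all in x (ears 18 wide, 4 thick, 26 to 30 mm above its base); white horn on top up to 42 mm; 45 g nominal. This point: on its centre line, 20 mm above its base; x = long axis, z up.
- servo_b_mid (a point): loose servo standing on the floor of the wheel tray by mistake: servo, 40 x 20 mm, 37 mm tall, standing shaft up; two ears make it 54 mm long over all in x (ears 18 wide, 4 thick, 26 to 30 mm above its base); white horn on top up to 42 mm; 45 g nominal. This point: on its centre line, 20 mm above its base; x = long axis, z up.
- wheel_first_mid (a point): the wheel already in the wheel tray, near the +y end of that tray; it must stay: foam-rubber wheel with a white hub, lying flat, 56 mm across and 24 mm thick, 30 g nominal. This point: its centre, 12 mm above its underside; z = axle.
- wheel_a_mid (a point): loose wheel on the bench: foam-rubber wheel with a white hub, lying flat, 56 mm across and 24 mm thick, 30 g nominal. This point: its centre, 12 mm above its underside; z = axle.
- wheel_b_mid (a point): loose wheel on the bench: foam-rubber wheel with a white hub, lying flat, 56 mm across and 24 mm thick, 30 g nominal. This point: its centre, 12 mm above its underside; z = axle.
- motor: small aluminium motor standing on the bench among the parts, 32 mm across, 40 mm tall with its thin shaft; leave it alone. Origin: centre of its underside.
- spinner: white cone, 48 mm across, 43 mm tall, further back; leave it alone. Origin: centre of its underside.
- driver: screwdriver, 170 mm, lying further back, roughly along y; leave it alone.
- glue: small white bottle, 36 mm across, 90 mm tall, standing further back; leave it alone. Origin: centre of its underside.
- pack: battery pack, 70 x 35 x 26 mm block, lying further back; leave it alone. Origin: centre of its underside.
Things that resemble listed ones, but are neither listed nor needed, are in the scene too. Leave any green or turquoise look-alike of the part that bears wheel_b_mid alone.

How it is judged:
By the outcome, as a careful person would: the job done as asked, in the order asked, and still so for the second after the job is handed in, with the robot touching nothing.
It also fails if it takes over 72 s, if anything falls off the work surface, if the arm or the gripper's body presses on something with over 40 N, if the wrist force passes 120 N, or if a joint passes its speed limit or range.

### The arm

A 6-joint arm with a two-finger parallel gripper is mounted at the origin on the work surface. World frame = base frame: x ahead of the robot, y to its left, z up, the work surface at z = 0. Lengths are in mm, angles in rad, forces in N, time in s.
With the tool pointing down it reaches from about 275 to 750 mm from the base axis. Payload 10.2 kg.
Tool frame: the origin (TCP) lies between the finger pads; the fingertips stand 22 mm ahead of it and the grasp point (between the pads) lies 3 mm ahead of it (ctrl.nose_length is the distance from the TCP to the fingertips, in mm); z points along the fingers, y is the line along which they close (so a half turn about z gives the same grasp; the last joint's range is limited). The gripper opens to 85 mm and grips with 20 to 120 N. Pads are 22 mm wide; open, the fingers measure 114 mm over their backs; the gripper's body (76 mm by 85 mm) begins 54 mm behind the grasp point. The pads swing forward as they close: fully open they stand 13 mm farther back than shut.
Start: joints at [-1.56, 0.313, 1.498, -0, 1.331, -0.223], TCP at [121.616, -510.726, 253.294] pointing down, gripper open.
Joint ranges: [-2.94, 2.94], [-0.97, 2.17], [0.19, 2.56], [-1.23, 4.37], [0.02, 3.11], [-2.88, 2.88]. Speed limits (rad/s): [2.39, 2.39, 3.01, 3.14, 3.14, 3.14].

### API

Orientations are given as a unit quaternion [w, x, y, z].
In Python, from rig import sense, imaging, ctrl gives the robot as it stands. The module is installed in compiled form; this text tells all that it offers.
- The arm moves only by the tool apply_moves, never from a script. Its argument "commands" is a list of rows, each a list of 5 numbers: the gripper command: -1 is fully open, 1 is shut, values between are in proportion, then the shift along the tool's x, y, z in mm, then the turn about the tool's z in degrees. A call has 1 to 20 rows; each row shifts and turns the commanded pose from where the row before left it, along the tool's axes as they then stand; what a row does not reach is not made up. A row lasts 1/8 s, in which the tool goes at most 62.5 mm and 10.7 degrees, less where a joint would pass 70% of its speed; a pose out of reach is approached as far as the arm can. A call is refused whole if a number of a shift passes 62.5 or a number of a turn 10.7, either way. A call with a gripper value outside its range is refused whole. The fingers move at their own pace and stop on an object; "newtons" is the grip in N (left out, the last holds). Time passes only in rows, so rows that do not move let the fingers close. It gives the time, the measured TCP pose, the force, the opening and the grip force at its end, in the units of the state.
- sense(): the state, without advancing time (a new reading comes with each control period).
- imaging.capture(name): name is "scene" or "top"; returns the picture (480x640x3 uint8, blue, green, red); there is no depth.
- imaging.calibration(name): a dict with "camera_matrix" (3x3 intrinsics, pixels), "world_to_cam" (4x4, takes a point from world to camera coordinates). Camera axes: x right, y up, looking along -z (the intrinsics and any distortion apply to the point x, -y, -z); pixel columns grow to the right and rows downward; lengths in mm; the calibration is good to about 2 mm. A picture is of the moment at which its call begins. calibration takes no time and is no camera call.
- ctrl.finish_job(): hands the job in; it is judged then, once.
The state is a dict: "time_s": time; "joints": joint angles; "dq": joint speeds; "tau": joint torques, N m; "eef_pos": TCP position; "ee_rot": TCP orientation; "force": force on the tool from outside, world axes, zero at the start; "wrist_torque": the same for the moment, N m; "grip_width": opening from 0.0 (shut) to 1.0 (fully open); "grip_force": force on a finger pad.
Only numpy, scipy, OpenCV 4.12 (cv2) and the standard library are available. Lean on these libraries where they do the work, as an engineer would, in place of code of your own. Each camera call takes 0.05 s, during which the arm holds its last target. There are 200 camera calls.

## Working session

There is one attempt and no reset: what is moved stays moved. The work goes in short steps, Python scripts to look and compute and a tool call to move; the robot and the scene stay as the last step left them, time stands still between calls to the robot, and variables do not carry over. Pictures are saved under pics/ and viewed, at most 10 in all, crops included, and the job is handed in when it is done.

Besides the shell and the picture viewer there is one more tool, called after "Emit:" as name(argument=value, ...) on one line, values as JSON. apply_moves: Moves the arm, as the interface text tells. Its arguments: {"type":"object","properties":{"commands":{"type":"array","items":{"type":"array","items":{"type":"number"}}},"newtons":{"type":"number"}},"required":["commands"]}

```bash
mkdir -p pics
cat > h.py <<'E'
import numpy as np, cv2
from rig import sense, imaging, ctrl
def px2w(name,u,v,z):
    c=imaging.calibration(name);K=np.array(c["camera_matrix"]);T=np.array(c["world_to_cam"])
    d=np.linalg.inv(K)@[u,v,1.];d=np.array([d[0],-d[1],-d[2]])
    R=T[:3,:3];o=-R.T@T[:3,3];w=R.T@d
    return o+w*(z-o[2])/w[2]
def w2px(name,p):
    c=imaging.calibration(name);K=np.array(c["camera_matrix"]);T=np.array(c["world_to_cam"])
    q=T[:3,:3]@np.array(p,float)+T[:3,3];q=K@[q[0],-q[1],-q[2]];return q[:2]/q[2]
E
python3 - <<'E'
from h import *
for n in("top","scene"):
    cv2.imwrite(f"pics/{n}0.png",imaging.capture(n)); c=imaging.calibration(n); print({k:np.round(v,3).tolist() if not isinstance(v,str) else v for k,v in c.items()})
s=sense();print(s["eef_pos"],s["ee_rot"],s["grip_width"])
E
```

```text
{'camera_matrix': [[597.964, 0.0, 330.805], [0.0, 597.964, 236.954], [0.0, 0.0, 1.0]], 'world_to_cam': [[-0.116, -0.993, 0.002, 77.101], [0.973, -0.113, 0.203, -579.118], [-0.201, 0.025, 0.979, -991.479], [0.0, 0.0, 0.0, 1.0]]}
{'camera_matrix': [[522.76, 0.0, 316.883], [0.0, 522.76, 239.364], [0.0, 0.0, 1.0]], 'world_to_cam': [[0.145, 0.989, 0.014, -113.76], [-0.585, 0.075, 0.807, 309.015], [0.798, -0.125, 0.59, -1436.195], [0.0, 0.0, 0.0, 1.0]]}
[ 121.61672184 -510.52346878  252.81096906] [-5.62420501e-04  9.93175526e-01  1.16627843e-01  6.16496402e-05] 1.0004535985583505
```

View pics/top0.png

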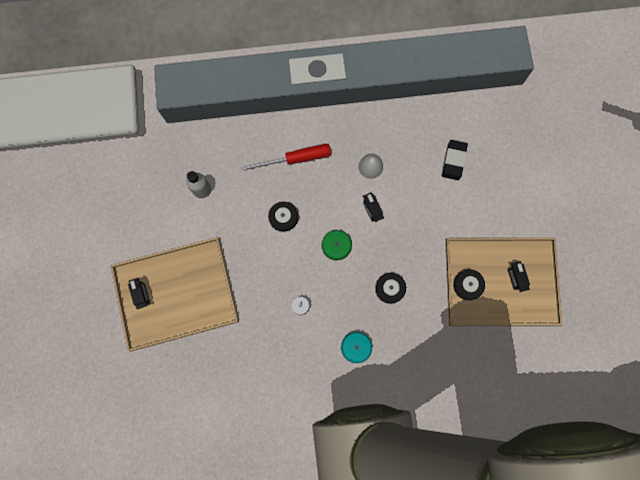

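View pics/scene0.png

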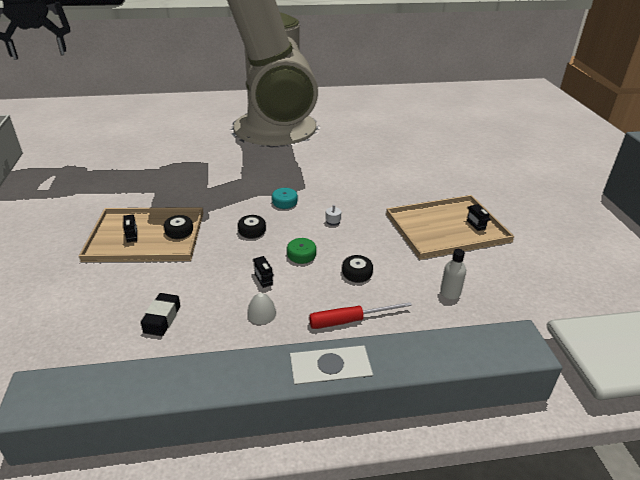

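The top view shows these parts, by pixel:
- **Trays:** the servo tray is at left (175,293), with the first servo at (139,293). The wheel tray is at right (502,282), with the first wheel at (469,284) and servo B at (519,277).
- **Servo candidates:** A is at (373,207) and B at (519,277). The battery pack at (455,160) could be mistaken for one.
- **Wheel candidates:** the black wheels with white hubs are at (283,216) and (391,288). Green (337,245) and turquoise (357,347) are look-alikes to leave alone, and the motor is at (301,305).

I choose the two black wheels. Next I fit silhouettes in both views.

```bash
cat > fit.py <<'E'
from h import *
from scipy.optimize import minimize
S=4
def box(cx,cy,sx,sy,z0,z1): return np.array([[cx+a*sx/2,cy+b*sy/2,z] for a in(-1,1) for b in(-1,1) for z in(z0,z1)],float)
a=np.linspace(0,2*np.pi,40)[:-1]
PARTS={"servo":[box(0,0,40,20,0,37),box(0,0,54,18,26,30)],
 "wheel":[np.array([[28*np.cos(t),28*np.sin(t),z] for t in a for z in(0,24)])],
 "tray":[box(0,0,160,200,0,15)]}
def render(cam,kind,p,z,roi):
    x,y,t=p; R=np.array([[np.cos(t),-np.sin(t)],[np.sin(t),np.cos(t)]])
    u0,v0,w,h=roi; m=np.zeros((h*S,w*S),np.uint8)
    for P in PARTS[kind]:
        Q=np.c_[P[:,:2]@R.T+[x,y],P[:,2]+z]
        q=np.array([w2px(cam,r) for r in Q])
        hull=cv2.convexHull(((q-[u0,v0]+.5)*S-.5).astype(np.float32))
        cv2.fillConvexPoly(m,np.round(hull*16).astype(np.int32),255,shift=4)
    return cv2.resize(m,(w,h),interpolation=cv2.INTER_AREA)/255.
def mask(img,kind,roi):
    u,v,w,h=roi; c=img[v:v+h,u:u+w].astype(int); g=c.max(2)
    if kind=="tray": m=((c[...,2]-c[...,0])>25)
    else: m=(g<62)
    m=m.astype(np.uint8)
    if kind=="tray":
        m=cv2.morphologyEx(m,cv2.MORPH_OPEN,np.ones((3,3)))
    n,l,st,_=cv2.connectedComponentsWithStats(m)
    k=1+np.argmax(st[1:,4]); m=(l==k).astype(np.uint8)
    cs,_=cv2.findContours(m,cv2.RETR_EXTERNAL,cv2.CHAIN_APPROX_NONE)
    if kind!="tray": cv2.drawContours(m,cs,-1,1,-1)
    else: cv2.fillPoly(m,[cv2.convexHull(np.vstack(cs))],1)
    return m
def fit(imgs,kind,uv,z,half,t0s,cams=("top","scene")):
    p0=px2w("top",*uv,z+(20 if kind=="servo" else 12 if kind=="wheel" else 8))
    best=None; data=[]
    for c in cams:
        q=w2px(c,[p0[0],p0[1],z+12]); hh=half
        roi=(int(max(0,q[0]-hh)),int(max(0,q[1]-hh)),2*hh,2*hh)
        data.append((c,roi,mask(imgs[c],kind,roi)))
    f=lambda p:sum(np.abs(render(c,kind,p,z,r)-m).sum() for c,r,m in data)
    for t in t0s:
        r=minimize(f,[p0[0],p0[1],t],method="Nelder-Mead",options=dict(initial_simplex=np.array([p0[0],p0[1],t])+np.array([[0,0,0],[6,0,0],[0,6,0],[0,0,.15]]),xatol=.02,fatol=.05))
        if best is None or r.fun<best.fun: best=r
    return best,data
E
cat > m1.py <<'E'
from fit import *
imgs={c:cv2.imread(f"pics/{c}0.png") for c in("top","scene")}
print(ctrl.nose_length)
tiles=[]
for n,k,uv,z,h in [("servo_first","servo",(139,293),4,26),("servo_a","servo",(373,207),0,24),("servo_b","servo",(519,277),4,24),
  ("wheel_first","wheel",(469,284),4,24),("wheel_a","wheel",(283,216),0,24),("wheel_b","wheel",(391,288),0,24),("servo_tray","tray",(175,293),0,80),("wheel_tray","tray",(502,282),0,80)]:
    for cams in [("top","scene"),("top",),("scene",)]:
        b,d=fit(imgs,k,uv,z,h,[0.] if k=="wheel" else [-.3,0,.3],cams)
        print(n,cams,np.round(b.x,1),"deg",round(np.degrees(b.x[2]),1),"res",round(b.fun,1))
        if len(cams)==2:
            for c,roi,m in d:
                u,v,w,hh=roi; t=cv2.resize(imgs[c][v:v+hh,u:u+w],(190,190),interpolation=cv2.INTER_CUBIC)
                r=(cv2.resize(render(c,k,b.x,z,roi),(190,190))>.5).astype(np.uint8)
                mm=cv2.resize(m,(190,190),interpolation=0)
                for M,col in((r,(0,0,255)),(mm,(255,255,0))):
                    cs,_=cv2.findContours(M,0,1);cv2.drawContours(t,cs,-1,col,1)
                tiles.append(t)
while len(tiles)%4: tiles.append(tiles[0]*0)
rows=[np.hstack(tiles[i:i+4]) for i in range(0,len(tiles),4)]
cv2.imwrite("pics/c1.png",np.vstack(rows[:3]));
E
python3 m1.py
```

```text
22.0Traceback (most recent call last):
  File "m1.py", line 8, in <module>
    b,d=fit(imgs,k,uv,z,h,[0.] if k=="wheel" else [-.3,0,.3],cams)
        ~~~^^^^^^^^^^^^^^^^^^^^^^^^^^^^^^^^^^^^^^^^^^^^^^^^^^^^^^^
  File "fit.py", line 40, in fit
    r=minimize(f,[p0[0],p0[1],t],method="Nelder-Mead",options=dict(initial_simplex=np.array([p0[0],p0[1],t])+np.array([[0,0,0],[6,0,0],[0,6,0],[0,0,.15]]),xatol=.02,fatol=.05))
    res = _minimize_neldermead(fun, x0, args, callback, bounds=bounds,
                               **options)
    fxr = func(xr)
    fx = function(np.copy(x), *(wrapper_args + args))
  File "fit.py", line 38, in <lambda>
    f=lambda p:sum(np.abs(render(c,kind,p,z,r)-m).sum() for c,r,m in data)
               ~~~^^^^^^^^^^^^^^^^^^^^^^^^^^^^^^^^^^^^^^^^^^^^^^^^^^^^^^^^
  File "fit.py", line 38, in <genexpr>
    f=lambda p:sum(np.abs(render(c,kind,p,z,r)-m).sum() for c,r,m in data)
                          ~~~~~~^^^^^^^^^^^^^^
  File "fit.py", line 14, in render
    q=np.array([w2px(cam,r) for r in Q])
                ~~~~^^^^^^^
  File "h.py", line 9, in w2px
    c=imaging.calibration(name);K=np.array(c["camera_matrix"]);T=np.array(c["world_to_cam"])
ValueError: time passes only in moves, steps and waits
```

```bash
python3 - <<'E'
s=open('h.py').read().replace('imaging.calibration(name)','cal(name)')
s=s.replace('def px2w','import functools\n@functools.lru_cache(None)\ndef cal(n): return imaging.calibration(n)\ndef px2w',1)
open('h.py','w').write(s)
E
time python3 m1.py
```

```text
22.0
servo_first ('top', 'scene') [5.294e+02 3.608e+02 2.000e-01] deg 11.5 res 218.7
servo_first ('top',) [5.286e+02 3.599e+02 3.000e-01] deg 14.5 res 96.6
servo_first ('scene',) [5.293e+02 3.614e+02 1.000e-01] deg 6.6 res 107.8
servo_a ('top', 'scene') [ 6.384e+02 -7.430e+01  3.000e-01] deg 14.8 res 148.9
servo_a ('top',) [ 6.379e+02 -7.490e+01  3.000e-01] deg 16.7 res 62.5
servo_a ('scene',) [ 6.395e+02 -7.390e+01  2.000e-01] deg 14.1 res 75.9
servo_b ('top', 'scene') [ 4.811e+02 -3.176e+02  2.000e-01] deg 10.0 res 151.8
servo_b ('top',) [ 4.809e+02 -3.169e+02  1.000e-01] deg 7.2 res 100.9
servo_b ('scene',) [ 4.820e+02 -3.176e+02  2.000e-01] deg 10.8 res 44.8
wheel_first ('top', 'scene') [ 4.781e+02 -2.286e+02  1.000e-01] deg 7.7 res 226.3
wheel_first ('top',) [ 4.772e+02 -2.263e+02  2.000e-01] deg 9.6 res 112.2
wheel_first ('scene',) [ 474.9 -228.6   -0. ] deg -0.5 res 108.9
wheel_a ('top', 'scene') [6.43e+02 9.20e+01 1.00e-01] deg 3.0 res 255.6
wheel_a ('top',) [6.427e+02 9.080e+01 2.000e-01] deg 9.1 res 112.1
wheel_a ('scene',) [6.406e+02 9.330e+01 2.000e-01] deg 12.5 res 137.8
wheel_b ('top', 'scene') [ 4.883e+02 -8.690e+01  1.000e-01] deg 5.8 res 198.5
wheel_b ('top',) [ 4.887e+02 -8.720e+01  1.000e-01] deg 4.3 res 90.8
wheel_b ('scene',) [ 4.86e+02 -8.74e+01  2.00e-01] deg 8.7 res 103.9
servo_tray ('top', 'scene') [5.250e+02 3.024e+02 2.000e-01] deg 8.6 res 298.9
servo_tray ('top',) [5.249e+02 3.023e+02 1.000e-01] deg 8.6 res 109.5
servo_tray ('scene',) [5.246e+02 3.034e+02 1.000e-01] deg 8.4 res 181.3
wheel_tray ('top', 'scene') [ 4.776e+02 -2.927e+02 -1.000e-01] deg -6.5 res 321.3
wheel_tray ('top',) [ 4.773e+02 -2.930e+02 -1.000e-01] deg -6.6 res 186.8
wheel_tray ('scene',) [ 4.776e+02 -2.924e+02 -1.000e-01] deg -6.5 res 124.9
real	0m5.458s
user	0m5.951s
sys	0m0.304s
```

View pics/c1.png

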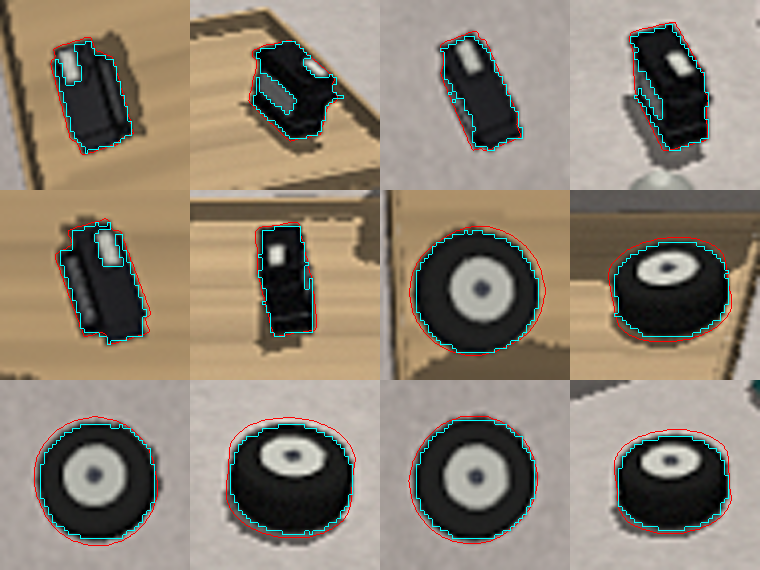

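The crops confirm black servos and black, white-hubbed wheels at the chosen pixels. The red model outlines match, but the servo masks miss the grey labels, so I refit the servos with convex hulls.

```bash
cat > m2.py <<'E'
import fit as F, sys
from fit import *
PARTS["servo"].append(box(0,0,1,1,0,37))
om,orr=F.mask,F.render
def hm(img,kind,roi):
    m=om(img,kind,roi)
    if kind=="servo":
        cs,_=cv2.findContours(m,0,1); cv2.fillPoly(m,[cv2.convexHull(np.vstack(cs))],1)
    return m
def hr(cam,kind,p,z,roi):
    if kind!="servo": return orr(cam,kind,p,z,roi)
    x,y,t=p; R=np.array([[np.cos(t),-np.sin(t)],[np.sin(t),np.cos(t)]]);u0,v0,w,h=roi
    P=np.vstack(PARTS["servo"]);q=np.array([w2px(cam,r) for r in np.c_[P[:,:2]@R.T+[x,y],P[:,2]+z]])
    m=np.zeros((h*S,w*S),np.uint8)
    cv2.fillConvexPoly(m,np.round(cv2.convexHull(((q-[u0,v0]+.5)*S-.5).astype(np.float32))*16).astype(np.int32),255,shift=4)
    return cv2.resize(m,(w,h),interpolation=cv2.INTER_AREA)/255.
F.mask,F.render=hm,hr
def run(imgs,items):
    for n,k,uv,z,h in items:
        for cams in [("top","scene"),("top",),("scene",)]:
            b,d=F.fit(imgs,k,uv,z,h,[0.] if k=="wheel" else [-.3,0,.3],cams)
            print(n,cams,np.round(b.x[:2],1),"deg",round(np.degrees(b.x[2]),1),"res",round(b.fun,1))
if __name__=="__main__":
    imgs={c:cv2.imread(f"pics/{c}0.png") for c in("top","scene")}
    run(imgs,[("first","servo",(139,293),4,26),("a","servo",(373,207),0,24),("b","servo",(519,277),4,24)])
E
python3 m2.py
```

```text
first ('top', 'scene') [529.3 360.9] deg 12.0 res 95.9
first ('top',) [528.6 360.1] deg 14.2 res 46.7
first ('scene',) [529.3 362. ] deg 10.4 res 28.0
a ('top', 'scene') [637.9 -74.6] deg 16.1 res 65.6
a ('top',) [637.4 -74.8] deg 16.6 res 32.1
a ('scene',) [639.  -74.5] deg 15.3 res 27.5
b ('top', 'scene') [ 481.1 -317.6] deg 8.3 res 79.9
b ('top',) [ 480.5 -317.4] deg 6.6 res 45.5
b ('scene',) [ 482.8 -317.4] deg 8.3 res 28.3
```

```bash
cat > g.py <<'E'
import sys
from h import *
# python g.py x y yawdeg [z]: first turn, then shift in tool axes
s=sense();w,x,y,z=s["ee_rot"];yaw=np.degrees(2*np.arctan2(y,x)); yaw=(yaw+180)%360-180
p=np.array(s["eef_pos"])
def go(X,Y,a):
    t=np.radians(a);d=np.array([X,Y])-p[:2]
    return "yaw %.1f turn %.1f  then tx %.1f ty %.1f"%(yaw,yaw-a,d@[np.cos(t),np.sin(t)],d@[np.sin(t),-np.cos(t)])
if __name__=="__main__": print(np.round(p,1),go(*map(float,sys.argv[1:4])),"F",np.round(s["force"],1),"w",round(s["grip_width"]*85,1))
E
python3 g.py 481.3 -317.5 8
```

```text
[ 121.6 -510.5  252.8] yaw 13.4 turn 5.4  then tx 383.0 ty -141.1 F [ 0.5  1.5 -1. ] w 85.0
```

Emit:
apply_moves(commands=[[-0.2,0,0,0,5.4],[-0.2,42.5,-15.7,10,0],[-0.2,42.5,-15.7,15,0],[-0.2,42.5,-15.7,15,0],[-0.2,42.5,-15.7,15,0],[-0.2,42.5,-15.7,15,0],[-0.2,42.5,-15.7,15,0],[-0.2,42.5,-15.7,15,0],[-0.2,42.5,-15.7,15,0],[-0.2,42.5,-15.7,10,0],[-0.2,0,0,10,0],[-0.2,0,0,0,0]], newtons=30)

```text
time_s: 1.6
eef_pos: [480.0, -317.5, 117.3]
ee_rot: [-0.001, 0.998, 0.07, -0.001]
force: [-0.8, -0.9, -0.1]
grip_width: 0.599
grip_force: 0.0
```

```bash
python3 g.py 481.3 -317.5 8
```

```text
[ 480.  -317.5  117.3] yaw 8.0 turn -0.0  then tx 1.2 ty 0.2 F [-0.8 -0.9 -0.1] w 50.9
```

Emit:
apply_moves(commands=[[-0.2,1.2,0,40,0],[-0.2,0,0,35,0],[-0.2,0,0,10,0],[0.2,0,0,0,0],[0.6,0,0,0,0],[1,0,0,0,0],[1,0,0,0,0],[1,0,0,0,0],[1,0,0,0,0]], newtons=30)

```text
time_s: 2.72
eef_pos: [482.5, -318.2, 34.9]
ee_rot: [0.001, 0.998, 0.07, 0.001]
force: [-1.2, -0.3, 7.4]
grip_width: 0.227
grip_force: 30.3
```

Emit:
apply_moves(commands=[[1,0,0,-30,0],[1,0,0,-40,0],[1,0,0,-28,-4],[1,8.9,-28.6,0,0],[1,13,-43,0,0],[1,15,-49,0,0],[1,15,-49,0,0],[1,15,-49,0,0],[1,15,-49,0,0],[1,15,-49,0,0],[1,15,-49,0,0],[1,15,-49,0,0],[1,15,-49,0,0],[1,15,-49,0,0],[1,15,-49,0,0],[1,13,-39,0,0],[1,2,-10,0,0],[1,0,0,0,0],[1,0,0,0,0]])

```text
time_s: 5.1
eef_pos: [538.0, 317.5, 131.5]
ee_rot: [0.0, 0.995, 0.104, -0.0]
force: [0.2, -0.3, -1.0]
grip_width: 0.232
grip_force: 29.5
```

```bash
python3 g.py 538.3 317.9 12
```

```text
[538.  317.5 131.5] yaw 11.9 turn -0.1  then tx 0.4 ty -0.3 F [ 0.2 -0.3 -1. ] w 19.7
```

Emit:
apply_moves(commands=[[1,0.3,0,40,0],[1,0,0,35,0],[1,0,0,12,0],[1,0,0,5,0],[1,0,0,3.5,0],[1,0,0,0,0]])

```text
time_s: 5.85
eef_pos: [538.5, 318.8, 36.5]
ee_rot: [-0.0, 0.995, 0.104, 0.001]
force: [-0.2, 0.2, -0.2]
grip_width: 0.232
grip_force: 29.4
```

Emit:
apply_moves(commands=[[1,0,0,1.5,0],[0.8,0,0,0,0],[0.34,0,0,0,0],[0.34,0,0,0,0],[0.34,0,0,-25,0],[0.34,0,0,-45,0],[0.34,0,0,-45,0],[0.34,0,40,0,-4],[0.34,0,60,0,0],[0.34,0,60,0,0],[0.34,0,60,0,0],[0.34,0,60,0,0]])

```text
time_s: 7.35
eef_pos: [612.8, 47.0, 149.3]
ee_rot: [-0.0, 0.99, 0.139, -0.0]
force: [1.5, 0.7, 0.5]
grip_width: 0.327
grip_force: 0.0
```

```bash
cat > m3.py <<'E'
from m2 import *
imgs={c:imaging.capture(c) for c in("top","scene")}
n=sys.argv[1]
for c in imgs: cv2.imwrite(f"pics/{c}{n}.png",imgs[c])
items=[]
for a in sys.argv[2:]:
    k,x,y,z=a.split(","); x,y,z=map(float,(x,y,z))
    uv=w2px("top",[x,y,z+(20 if k=="servo" else 12)]); items.append((a,k,uv,z,22 if k=="servo" else 24))
run(imgs,items)
h=[]
for c in imgs:
    u,v=w2px(c,[float(sys.argv[2].split(",")[1]),float(sys.argv[2].split(",")[2]),20]);u,v=int(max(50,min(590,u))),int(max(50,v))
    h.append(cv2.resize(imgs[c][v-50:v+50,u-50:u+50],(400,400),interpolation=cv2.INTER_CUBIC))
cv2.imwrite(f"pics/crop{n}.png",np.hstack(h))
E
python3 m3.py 1 servo,538.5,318.8,4 servo,529.2,360.9,4; python3 g.py 638.3 -74.6 16
```

```text
servo,538.5,318.8,4 ('top', 'scene') [537.6 317.5] deg 14.3 res 414.2
servo,538.5,318.8,4 ('top',) [537.1 316.5] deg 13.3 res 33.3
servo,538.5,318.8,4 ('scene',) [535.4 329.2] deg 62.6 res 271.1
servo,529.2,360.9,4 ('top', 'scene') [528.6 359.8] deg 16.1 res 447.5
servo,529.2,360.9,4 ('top',) [529.1 360.3] deg 14.5 res 49.3
servo,529.2,360.9,4 ('scene',) [535.6 340.4] deg 64.7 res 339.0
[613.7  43.5 149.1] yaw 15.7 turn -0.3  then tx -8.9 ty 120.3 F [-0.6  1.7  0.5] w 28.2
```

View pics/crop1.png

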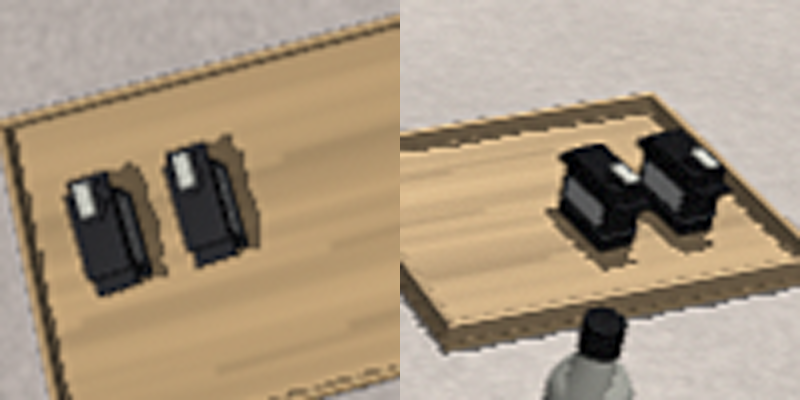

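The crop shows servo B standing upright next to the first servo, close to parallel. I'll get the relative pose more precisely by ECC on rectified patches.

```bash
cat > rel.py <<'E'
from h import *
import sys
# relative pose of servo at B with respect to servo at A, on rectified plane z (top of servos)
def rect(img,cam,cx,cy,yaw,z,W=76,H=40,r=4):
    t=np.radians(yaw);pts=[]
    for a,b in((-W/2,-H/2),(W/2,-H/2),(W/2,H/2),(-W/2,H/2)):
        pts.append(w2px(cam,[cx+a*np.cos(t)-b*np.sin(t),cy+a*np.sin(t)+b*np.cos(t),z]))
    M=cv2.getPerspectiveTransform(np.float32(pts),np.float32([[0,0],[W*r,0],[W*r,H*r],[0,H*r]]))
    return cv2.GaussianBlur(cv2.cvtColor(cv2.warpPerspective(img,M,(W*r,H*r),flags=cv2.INTER_CUBIC),cv2.COLOR_BGR2GRAY),(0,0),3)
def rel(imgs,A,B,yaw,z=41,r=4):
    for c in imgs:
      for zz in (z,):
        a,b=[rect(imgs[c],c,p[0],p[1],yaw,zz) for p in(A,B)]
        W=np.eye(2,3,dtype=np.float32)
        cc,W=cv2.findTransformECC(a,b,W,cv2.MOTION_EUCLIDEAN,(3,300,1e-6),None,5)
        h,w=a.shape;q=W@[w/2,h/2,1]-[w/2,h/2]
        th=np.degrees(np.arctan2(W[1,0],W[0,0]))
        print(c,"B is off its guess by along %.1f across %.1f mm, turned %.1f deg vs A (cc %.3f)"%(q[0]/r,q[1]/r,th,cc))
if __name__=="__main__":
    n=sys.argv[1];A=list(map(float,sys.argv[2].split(",")));B=list(map(float,sys.argv[3].split(",")))
    rel({c:cv2.imread(f"pics/{c}{n}.png") for c in("top","scene")},A,B,float(sys.argv[4]))
E
python3 rel.py 1 529.2,360.5 538.3,317.5 12;python3 rel.py 1 529.2,360.5 539.1,317.6 13
```

```text
top B is off its guess by along -1.3 across -0.7 mm, turned -0.7 deg vs A (cc 0.976)
scene B is off its guess by along -0.8 across -1.8 mm, turned 4.9 deg vs A (cc 0.817)
top B is off its guess by along -2.1 across -0.5 mm, turned -0.9 deg vs A (cc 0.976)
scene B is off its guess by along -1.6 across -1.7 mm, turned 4.5 deg vs A (cc 0.816)
```

Emit:
apply_moves(commands=[[-0.2,-2,25,0,0],[-0.2,-3,40,0,0],[-0.2,-3,40,15,0],[-0.2,-1,15.3,25,0],[-0.2,0,0,15,0],[-0.2,0,0,0,0]])

```text
time_s: 8.2
eef_pos: [636.5, -68.0, 93.3]
ee_rot: [-0.001, 0.99, 0.14, -0.001]
force: [-0.1, 0.3, -0.1]
grip_width: 0.598
grip_force: 0.0
```

```bash
python3 g.py 638 -74.6 15.5
```

```text
[636.5 -68.   93.3] yaw 16.0 turn 0.5  then tx -0.3 ty 6.7 F [-0.1  0.3 -0.1] w 50.8
```

Emit:
apply_moves(commands=[[-0.2,0,6.7,20,0.5],[-0.2,0,0,30,0],[-0.2,0,0,13,0],[-0.2,0,0,0,0]])

```text
time_s: 8.7
eef_pos: [638.7, -75.4, 30.6]
ee_rot: [-0.0, 0.991, 0.135, -0.001]
force: [-0.5, -0.8, 0.4]
grip_width: 0.6
grip_force: 0.0
```

```bash
python3 g.py 638 -74.6 15.5
```

```text
[638.7 -75.4  30.6] yaw 15.5 turn 0.0  then tx -0.4 ty -0.9 F [-0.5 -0.8  0.4] w 51.0
```

Emit:
apply_moves(commands=[[0.2,-0.4,-0.5,0,0],[0.6,0,0,0,0],[1,0,0,0,0],[1,0,0,0,0],[1,0,0,0,0],[1,0,0,0,0],[1,0,0,-30,0],[1,0,0,-45,0],[1,0,0,-28,2.7],[1,0,0,0,0]])

```text
time_s: 9.95
eef_pos: [639.2, -75.5, 136.5]
ee_rot: [0.001, 0.994, 0.112, 0.002]
force: [0.3, -0.0, -1.2]
grip_width: 0.233
grip_force: 29.6
```

```bash
python3 g.py 548.9 273.9 12.8
```

```text
[639.2 -75.5 136.5] yaw 12.8 turn 0.0  then tx -10.7 ty -360.7 F [ 0.3 -0.  -1.2] w 19.8
```

Emit:
apply_moves(commands=[[1,-1,-25.7,0,0],[1,-1.7,-45,0,0],[1,-2,-55,0,0],[1,-2,-55,0,0],[1,-2,-55,0,0],[1,-2,-55,0,0],[1,-1,-45,0,0],[1,0,-25,0,0],[1,0,0,20,0],[1,0,0,40,0],[1,0,0,20,0],[1,0,0,10,0],[1,0,0,0,0],[1,0,0,0,0]])

```text
time_s: 11.7
eef_pos: [547.4, 274.2, 45.1]
ee_rot: [-0.0, 0.994, 0.112, 0.001]
force: [1.3, 1.2, -0.3]
grip_width: 0.234
grip_force: 29.6
```

```bash
python3 g.py 548.9 273.9 12.8
```

```text
[547.4 274.2  45.1] yaw 12.8 turn 0.0  then tx 1.4 ty 0.6 F [ 1.3  1.2 -0.3] w 19.9
```

Emit:
apply_moves(commands=[[1,1.2,0.3,4,0],[1,0,0,3,0],[1,0,0,0,0]])

```text
time_s: 12.08
eef_pos: [548.2, 273.8, 37.1]
ee_rot: [0.0, 0.994, 0.111, -0.0]
force: [-0.1, -0.3, 0.5]
grip_width: 0.228
grip_force: 29.6
```

Emit:
apply_moves(commands=[[1,0,0,1.5,0],[1,0,0,0,0]])

```text
time_s: 12.32
eef_pos: [548.4, 273.9, 36.5]
ee_rot: [0.0, 0.994, 0.111, 0.0]
force: [-1.3, -1.3, 5.3]
grip_width: 0.225
grip_force: 30.2
```

Emit:
apply_moves(commands=[[0.8,0,0,0,0],[0.34,0,0,0,0],[0.34,0,0,0,0],[0.34,0,0,-25,0],[0.34,0,0,-45,0],[0.34,0,20,-40,0],[0.34,0,45,0,0],[0.34,0,55,0,0],[0.34,0,40,0,0],[0.34,0,0,0,0]])

```text
time_s: 13.58
eef_pos: [584.3, 115.4, 145.7]
ee_rot: [0.0, 0.994, 0.11, 0.0]
force: [0.4, 1.0, -0.1]
grip_width: 0.328
grip_force: 0.0
```

```bash
python3 m3.py 2 servo,538.5,318.8,4 servo,529.2,360.9,4 servo,548.5,273.9,4 | grep "('top',)"
python3 rel.py 2 529.2,360.5 539.1,317.0 12.8;python3 rel.py 2 529.2,360.5 548.9,273.7 12.8;python3 rel.py 2 539.1,317 548.9,273.7 12.8; python3 g.py 538.5 318.8 12
```

```text
servo,538.5,318.8,4 ('top',) [537.  316.3] deg 13.8 res 35.9
servo,529.2,360.9,4 ('top',) [529.1 360.3] deg 14.5 res 52.3
servo,548.5,273.9,4 ('top',) [548.6 273. ] deg 19.6 res 119.8
top B is off its guess by along -2.0 across 0.1 mm, turned -1.0 deg vs A (cc 0.978)
scene B is off its guess by along -1.5 across -1.0 mm, turned 4.5 deg vs A (cc 0.820)
top B is off its guess by along -0.6 across 0.6 mm, turned -7.3 deg vs A (cc 0.738)
scene B is off its guess by along -0.4 across -3.1 mm, turned 8.3 deg vs A (cc 0.797)
top B is off its guess by along 1.2 across -0.1 mm, turned -4.6 deg vs A (cc 0.763)
scene B is off its guess by along 1.2 across -1.8 mm, turned 2.3 deg vs A (cc 0.984)
[583.7 118.  145.7] yaw 12.8 turn 0.8  then tx -2.5 ty -205.8 F [ 0.1 -0.  -0.4] w 28.2
```

View pics/crop2.png

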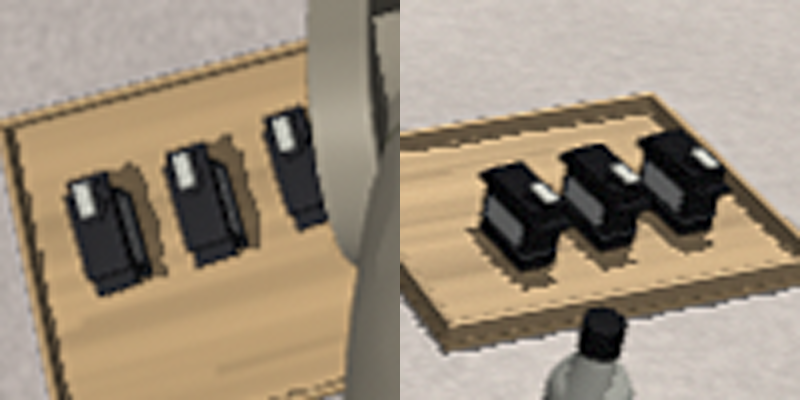

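Servo B sits about 2 mm short and turned 1° compared with the first. Servo A looks level. I'll regrasp B and nudge it.

Emit:
apply_moves(commands=[[0.34,0,-20,0,0.8],[0.34,0,-45,0,0],[0.34,-1,-55,0,0],[0.34,-1,-50,0,0],[0.34,-0.5,-25,0,0],[0.34,0,-10,0,0],[0.34,0,0,0,0],[0.34,0,0,0,0]])

```text
time_s: 14.68
eef_pos: [538.8, 317.0, 145.8]
ee_rot: [0.0, 0.995, 0.104, -0.0]
force: [-0.3, -0.3, 0.7]
grip_width: 0.327
grip_force: 0.0
```

```bash
python3 g.py 538.4 318.2 12
```

```text
[538.8 317.  145.8] yaw 11.9 turn -0.1  then tx -0.1 ty -1.3 F [-0.3 -0.3  0.7] w 27.8
```

Emit:
apply_moves(commands=[[0.34,0,-1,40,0],[0.34,0,0,40,0],[0.34,0,0,20,0],[0.34,0,0,9,0],[0.7,0,0,0,0],[1,0,0,0,0],[1,0,0,0,0],[1,0,0,0,0],[1,0,0,-3,0],[1,2,0,0,-1],[1,0,0,0,0]])

```text
time_s: 16.05
eef_pos: [540.4, 319.2, 39.8]
ee_rot: [-0.0, 0.994, 0.113, 0.0]
force: [0.1, 0.8, -0.4]
grip_width: 0.227
grip_force: 35.0
```

Emit:
apply_moves(commands=[[1,0,0,2,0],[1,0,0,0.5,0],[1,0,0,0,0]])

```text
time_s: 16.42
eef_pos: [540.1, 319.2, 37.2]
ee_rot: [0.0, 0.994, 0.113, -0.0]
force: [0.5, -1.2, -0.6]
grip_width: 0.222
grip_force: 35.0
```

Emit:
apply_moves(commands=[[0.8,0,0,0,0],[0.34,0,0,0,0],[0.34,0,0,0,0],[0.34,0,0,-25,0],[0.34,0,0,-45,0],[0.34,0,0,-30,-10],[0,0,0,0,-10],[-0.7,0,0,0,-10],[-0.7,0,0,0,-10],[-0.7,0,0,0,-10],[-0.7,0,0,0,-10],[-0.7,0,0,0,-10],[-0.7,0,0,0,-0.5],[-0.7,0,0,0,0]])

```text
time_s: 18.18
eef_pos: [540.2, 319.2, 137.3]
ee_rot: [-0.0, 0.747, 0.665, 0.0]
force: [-0.3, -0.9, 0.3]
grip_width: 0.851
grip_force: 0.0
```

```bash
python3 g.py 642 92 83.5
```

```text
[540.2 319.2 137.3] yaw 83.3 turn -0.2  then tx -214.2 ty 126.8 F [-0.3 -0.9  0.3] w 72.3
```

Emit:
apply_moves(commands=[[-0.7,-15,9,0,-0.2],[-0.7,-35,20,0,0],[-0.7,-42,25,0,0],[-0.7,-42,25,0,0],[-0.7,-42,25,0,0],[-0.7,-28,16.8,0,0],[-0.7,-10.2,6,30,0],[-0.7,0,0,20,0],[-0.7,0,0,10,0],[-0.7,0,0,0,0]])

```text
time_s: 19.42
eef_pos: [642.6, 91.9, 77.1]
ee_rot: [-0.0, 0.745, 0.667, -0.0]
force: [-0.1, 0.6, -0.3]
grip_width: 0.847
grip_force: 0.0
```

```bash
python3 g.py 642 92 83.5
```

```text
[642.6  91.9  77.1] yaw 83.7 turn 0.2  then tx 0.0 ty -0.6 F [-0.1  0.6 -0.3] w 72.0
```

Emit:
apply_moves(commands=[[-0.7,0,0,30,0],[-0.7,0,0,18,0],[-0.7,0,0,5,0],[-0.4,0,0,0,0],[0,0,0,0,0],[0.4,0,0,0,0],[0.4,0,0,0,0],[0.4,0,0,0,0]], newtons=25)

```text
time_s: 20.42
eef_pos: [643.3, 92.3, 25.4]
ee_rot: [0.001, 0.745, 0.667, 0.001]
force: [-0.3, -0.7, 5.9]
grip_width: 0.635
grip_force: 27.3
```

Emit:
apply_moves(commands=[[0.4,0,0,-30,0],[0.4,0,0,-45,0],[0.4,0,0,-30,0],[0.4,0,0,0,0]])

```text
time_s: 20.92
eef_pos: [643.6, 92.3, 131.8]
ee_rot: [0.002, 0.745, 0.667, 0.002]
force: [0.2, -1.4, -1.0]
grip_width: 0.64
grip_force: 26.7
```

```bash
python3 g.py 470.8 -352.3 83.5
```

```text
[643.6  92.3 131.8] yaw 83.7 turn 0.2  then tx -461.3 ty -121.4 F [ 0.2 -1.4 -1. ] w 54.4
```

Emit:
apply_moves(commands=[[0.4,-20,-5,0,0],[0.4,-40,-10.5,0,0],[0.4,-46,-12.1,0,0],[0.4,-46,-12.1,0,0],[0.4,-46,-12.1,0,0],[0.4,-46,-12.1,0,0],[0.4,-46,-12.1,0,0],[0.4,-46,-12.1,0,0],[0.4,-46,-12.1,0,0],[0.4,-46,-12.1,0,0],[0.4,-25,-7,0,0],[0.4,-8.3,-2.1,0,0],[0.4,0,0,30,0],[0.4,0,0,30,0],[0.4,0,0,12,0],[0.4,0,0,0,0]])

```text
time_s: 22.92
eef_pos: [471.2, -352.3, 56.9]
ee_rot: [-0.001, 0.745, 0.667, 0.0]
force: [-0.8, -0.4, 0.3]
grip_width: 0.636
grip_force: 26.7
```

```bash
python3 g.py 470.8 -352.3 83.5
```

```text
[ 471.2 -352.3   56.9] yaw 83.7 turn 0.2  then tx -0.0 ty -0.4 F [-0.8 -0.4  0.3] w 54.1
```

Emit:
apply_moves(commands=[[0.4,0,0,15,0],[0.4,0,0,8,0],[0.4,0,0,3,0],[0.4,0,0,0,0]])

```text
time_s: 23.42
eef_pos: [471.4, -352.9, 31.3]
ee_rot: [0.0, 0.745, 0.667, 0.0]
force: [-0.3, 0.1, -0.0]
grip_width: 0.637
grip_force: 26.7
```

Emit:
apply_moves(commands=[[0.4,0,0,1.5,0],[-0.3,0,0,0,0],[-0.6,0,0,0,0],[-0.6,0,0,0,0],[-0.6,0,0,-20,0],[-0.6,0,0,-45,0],[-0.6,0,0,-40,0],[-0.6,0,0,0,0]])

```text
time_s: 24.42
eef_pos: [472.3, -353.9, 138.0]
ee_rot: [0.003, 0.745, 0.667, -0.0]
force: [0.1, 0.4, 0.7]
grip_width: 0.799
grip_force: 0.0
```

```bash
python3 g.py 487.5 -87 83.5; python3 m3.py 3 servo,540,318.8,4 servo,529.2,360.9,4 servo,548.5,273.9,4 wheel,487.5,-87,0 | grep "('top',)"
python3 rel.py 3 529.2,360.5 539.1,317.0 12.8;python3 rel.py 3 529.2,360.5 548.9,273.7 12.8;python3 rel.py 3 539.1,317 548.9,273.7 12.8
```

```text
[ 472.3 -353.9  138. ] yaw 83.7 turn 0.2  then tx 266.9 ty -15.1 F [0.1 0.4 0.7] w 67.9
servo,540,318.8,4 ('top',) [538.6 316.8] deg 15.5 res 42.2
servo,529.2,360.9,4 ('top',) [529.1 360.3] deg 14.5 res 49.3
servo,548.5,273.9,4 ('top',) [547.9 271.8] deg 14.7 res 36.2
wheel,487.5,-87,0 ('top',) [488.3 -86.6] deg -3.0 res 73.8
top B is off its guess by along 0.0 across -0.0 mm, turned -0.1 deg vs A (cc 0.977)
scene B is off its guess by along 0.4 across -1.1 mm, turned 5.1 deg vs A (cc 0.808)
top B is off its guess by along -1.1 across -1.3 mm, turned -1.3 deg vs A (cc 0.979)
scene B is off its guess by along -0.3 across -3.1 mm, turned 8.3 deg vs A (cc 0.802)
top B is off its guess by along -1.0 across -1.3 mm, turned -1.2 deg vs A (cc 0.980)
scene B is off its guess by along -0.7 across -1.5 mm, turned 0.2 deg vs A (cc 0.971)
```

View pics/top3.png

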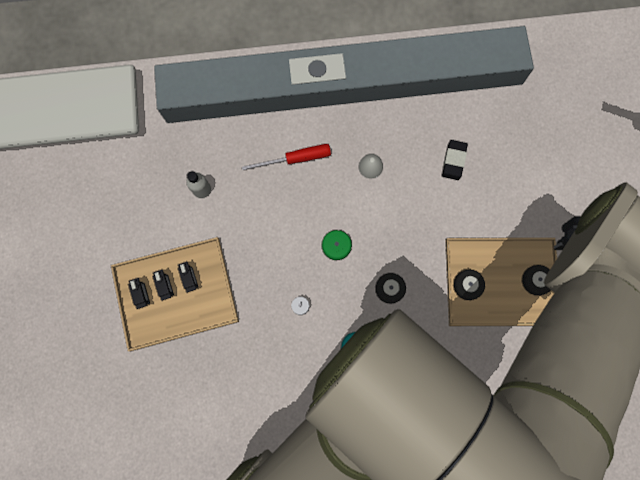

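The top view shows a neat servo row at (139,293), (163,285) and (189,277), within about 1 mm and 1°. One wheel now lies in the wheel tray at (540,280), and wheel B remains at (391,288).

Emit:
apply_moves(commands=[[-0.7,20,-1,0,0.2],[-0.7,40,-2,0,0],[-0.7,50,-3,0,0],[-0.7,50,-3,0,0],[-0.7,50,-3,0,0],[-0.7,38,-2,0,0],[-0.7,18.9,-1,30,0],[-0.7,0,0,20,0],[-0.7,0,0,10,0],[-0.7,0,0,0,0]])

```text
time_s: 25.78
eef_pos: [486.1, -85.6, 74.3]
ee_rot: [-0.001, 0.746, 0.666, -0.0]
force: [0.4, -0.0, -0.5]
grip_width: 0.854
grip_force: 0.0
```

```bash
python3 g.py 487.8 -87 83.5
```

```text
[486.1 -85.6  74.3] yaw 83.5 turn -0.0  then tx -1.2 ty 1.8 F [ 0.4 -0.  -0.5] w 72.6
```

Emit:
apply_moves(commands=[[-0.7,-1.2,1.5,25,0],[-0.7,0,0,18,0],[-0.7,0,0,7,0],[-0.4,0,0,0,0],[0,0,0,0,0],[0.4,0,0,0,0],[0.4,0,0,0,0],[0.4,0,0,0,0],[0.4,0,0,-30,0],[0.4,0,0,-45,0],[0.4,0,0,-30,0],[0.4,0,0,0,0]])

```text
time_s: 27.28
eef_pos: [489.0, -87.7, 132.0]
ee_rot: [0.002, 0.746, 0.666, 0.001]
force: [0.8, 0.6, -0.3]
grip_width: 0.634
grip_force: 26.9
```

```bash
python3 g.py 477.9 -290.2 83.5
```

```text
[489.  -87.7 132. ] yaw 83.5 turn -0.0  then tx -202.4 ty 11.9 F [ 0.8  0.6 -0.3] w 53.9
```

Emit:
apply_moves(commands=[[0.4,-15,1,0,0],[0.4,-35,1.5,0,0],[0.4,-45,2,0,0],[0.4,-45,2,0,0],[0.4,-40,1.5,0,0],[0.4,-22.5,1,0,0],[0.4,0,0,30,0],[0.4,0,0,30,0],[0.4,0,0,12,0],[0.4,0,0,0,0]])

```text
time_s: 28.52
eef_pos: [473.8, -289.3, 57.3]
ee_rot: [-0.001, 0.746, 0.666, -0.0]
force: [0.1, 0.4, 0.3]
grip_width: 0.634
grip_force: 26.9
```

```bash
python3 g.py 475 -290.5 83.5
```

```text
[ 473.8 -289.3   57.3] yaw 83.5 turn 0.0  then tx -1.0 ty 1.3 F [0.1 0.4 0.3] w 53.8
```

Emit:
apply_moves(commands=[[0.4,-1,1,15,0],[0.4,0,0,8,0],[0.4,0,0,3,0],[0.4,0,0,1,0],[-0.3,0,0,0,0],[-0.6,0,0,0,0],[-0.6,0,0,0,0],[-0.6,0,0,-20,0],[-0.6,0,0,-45,0],[-0.6,0,0,-45,0],[-0.6,40,0,0,0],[-0.6,50,0,0,0],[-0.6,50,0,0,0],[-0.6,50,0,0,0],[-0.6,40,0,0,0],[-0.6,20,0,0,0],[-0.6,0,0,0,0]])

```text
time_s: 30.65
eef_pos: [503.2, -41.3, 140.9]
ee_rot: [0.0, 0.745, 0.667, 0.0]
force: [-0.2, -0.1, -0.0]
grip_width: 0.8
grip_force: 0.0
```

```bash
python3 m3.py 4 wheel,475,-290.5,4 wheel,471,-352.5,4 wheel,478,-228.5,4 servo,529.2,360.9,4 | grep -v "scene',)"
python3 rel.py 4 529.2,360.5 539.1,317.0 12.8;python3 rel.py 4 529.2,360.5 548.9,273.7 12.8
```

```text
wheel,475,-290.5,4 ('top', 'scene') [ 475.3 -290.7] deg 5.0 res 262.3
wheel,475,-290.5,4 ('top',) [ 475.  -289.1] deg 8.1 res 135.3
wheel,471,-352.5,4 ('top', 'scene') [ 471.9 -353.3] deg -0.8 res 262.0
wheel,471,-352.5,4 ('top',) [ 472.8 -354.3] deg 4.3 res 143.3
wheel,478,-228.5,4 ('top', 'scene') [ 477.4 -227.4] deg 11.0 res 240.0
wheel,478,-228.5,4 ('top',) [ 477.4 -227.6] deg 4.1 res 117.8
servo,529.2,360.9,4 ('top', 'scene') [528.6 359.9] deg 15.7 res 455.6
servo,529.2,360.9,4 ('top',) [529.1 360.3] deg 14.5 res 49.3
top B is off its guess by along 0.0 across -0.0 mm, turned -0.1 deg vs A (cc 0.977)
scene B is off its guess by along 0.4 across -1.1 mm, turned 5.2 deg vs A (cc 0.807)
top B is off its guess by along -1.1 across -1.3 mm, turned -1.2 deg vs A (cc 0.979)
scene B is off its guess by along -0.2 across -3.1 mm, turned 8.1 deg vs A (cc 0.800)
```

View pics/top4.png

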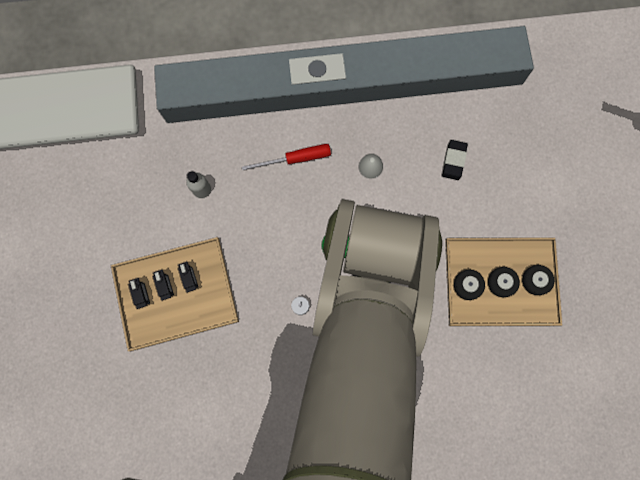

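View pics/scene4.png

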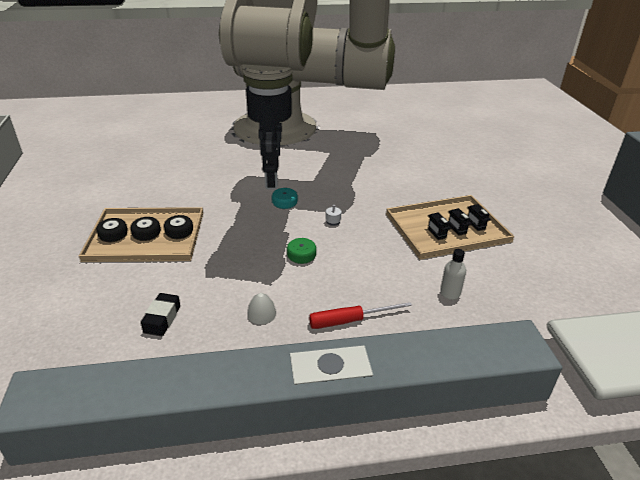

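Both views show three wheels flat in the wheel tray (top view (469,284), (504,281), (540,280)) and three upright servos in a straight row at left. Everything else is unmoved and the gripper is clear.

```bash
python3 -c "from rig import ctrl; print(ctrl.finish_job())"
```

```text
the job is handed in; nothing more can be done
None
```

I handed the job in at about 31 s: both wheels lie flat in the wheel tray, and both servos stand in a row beside the first, within about 1 mm and 1° of it with gaps of about 25 mm; nothing else was moved.

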